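# Tip the bent coupon over and push it against the stop bar

## Task

The bent aluminium coupon stands on its short leg. By pushing only, never picking it up, tip it over its bend so that its long leg lies flat on the bench and its short leg stands up, and after that slide it along the bench until the free edge of the long leg sits square against the yellow stop bar, its whole width on the bar. Leave the two die pins and the hammer head just where they are, and finish with the gripper clear.

Things in the scene. Friction and masses are not known exactly. Their poses are not given: they have to be found in the camera images.
- coupon: Loose aluminium L-shaped coupon, 5 mm plate, 60 mm wide, 0.08-0.16 kg. Origin: outer corner of the bend, mid-width. z: up the long leg's outer face (100 mm from the bend); -x: along the short leg's outer face (45 mm); y: along the bend. Starts standing on the short leg, z up, +x within 15 degrees of the stop's +x. Once tipped over its bend, z lies level towards the bar and x points down.
- coupon_edge (a point): Free edge of the long leg, outer face, mid-width (own z = 100 mm). 100 mm above the bench at the start, on the bench once tipped. Pushed near here towards own +x, from the short-leg side, the coupon pivots on its bend, passes its balance at about 16 degrees and falls over by itself.
- coupon_toe (a point): Free edge of the short leg, outer face, mid-width (own x = -45 mm). On the bench at the start; once tipped, the short leg stands straight above the origin, this edge 45 mm high, and its flat outer face looks away from the bar.
- stop: Yellow stop bar bolted to the bench, immovable: 25 mm (own x) by 200 mm (own y) by 20 mm high. Origin at the centre of its underside; own -x points from the bar to the coupon. At the start the bend of the coupon is 145 to 180 mm in front of the bar's face.
- stop_face (a point): Middle of the foot of the stop bar's face that looks at the coupon (12.5 mm from the bar's centre); axes as the bar's.
- pin_a: Zinc-plated die pin standing loose on its foot: 16 mm diameter, foot flange 26 mm diameter and 10 mm high, 50 mm high overall. Origin at the centre of its underside. Stands 120 mm or more to one side of the line from coupon to bar.
- pin_b: A second die pin like pin_a.
- hammer_head: Loose dead blow hammer head with no handle, lying on the bench: red and black body with a copper face at each end, 100 mm long (own y), 42 mm wide, 40 mm high, about 0.8 kg. Origin at the centre of its underside. (A green hand press, 430 mm high, is fixed far to the robot's left, about 0.25 to 0.3 m ahead and 0.58 m to the side, and has no part in the job.)
Mind the look-alikes: they are no part of the job. Leave any purple look-alike of the coupon alone.

How it is judged:
By the outcome, as a careful person would: the job done as asked, in the order asked, and still so for the second after the job is handed in, with the robot touching nothing.
It also fails if it takes over 51 s, if anything falls off the work surface, if the arm or the gripper's body presses on something with over 40 N, if the wrist force passes 120 N, or if a joint passes its speed limit or range.

## Robot

A 7-joint arm with a two-finger parallel gripper is mounted at the origin on the work surface. World frame = base frame: x ahead of the robot, y to its left, z up, the work surface at z = 0. Lengths are in m, angles in rad, forces in N, time in s.
With the tool pointing down it reaches from about 0.4 to 0.85 m from the base axis. Payload 10.4 kg.
Tool frame: the origin (TCP) lies on the centre line of the jaws, within the pads' length; the fingertips stand 11 mm ahead of it and the grasp point (between the pads) lies 8 mm behind it (manip.finger_overhang is the distance from the TCP to the fingertips, in m); z points along the fingers, y is the line along which they close (so a half turn about z gives the same grasp; the last joint's range is limited). The gripper opens to 85 mm and grips with 20 to 120 N. Pads are 22 mm wide; open, the fingers measure 114 mm over their backs; the gripper's body (76 mm by 85 mm) begins 54 mm behind the grasp point. The pads swing forward as they close: fully open they stand 13 mm farther back than shut.
Start: joints at [1.097, 0.332, -0.065, 1.46, 0.022, 1.35, -0.088], TCP at [0.272, -0.563, 0.242] pointing down, gripper open.
Joint ranges: [-2.6, 2.6], [-0.5, 2.12], [-1.47, 1.34], [0.16, 2.42], [-1.27, 4.41], [0.06, 2.06], [-2.6, 2.6]. Speed limits (rad/s): [2.22, 2.22, 2.79, 2.79, 3.14, 3.14, 3.14].

## Interface

Orientations are given as a unit quaternion [x, y, z, w].
In Python, from workcell import manip, imaging, workorder gives the robot as it stands.
- The arm moves only by the tool jog_arm, never from a script. Its argument "deltas" is a list of rows, each an object with "gripper": the opening, from 0 (shut) to 1 (fully open); "offset": the shift along the tool's x, y, z in m, a list of three; "rotation": the turn, a rotation vector about the tool's x, y, z in degrees, a list of three. In form: [{"gripper": gripper, "offset": [tx, ty, tz], "rotation": [ax, ay, az]}, ...]. A call has 1 to 20 rows; each row shifts and turns the commanded pose from where the row before left it, along the tool's axes as they then stand; what a row does not reach is not made up. A row lasts 1/10 s, in which the tool goes at most 50 mm and 8.59 degrees, less where a joint would pass 70% of its speed; a pose out of reach is approached as far as the arm can. A call with a gripper value outside its range is refused whole. The fingers move at their own pace and stop on an object; "newtons" is the grip in N (left out, the last holds). Time passes only in rows, so rows that do not move let the fingers close. It gives the time, the measured TCP pose, the force, the opening and the grip force at its end, in the units of the state.
- manip.get_obs(): the state, without advancing time (a new reading comes with each control period).
- imaging.camera(name): name is "scene" or "top"; returns the picture (400x640x3 uint8, blue, green, red); there is no depth.
- imaging.camera_model(name): a dict with "camera_matrix" (3x3 intrinsics, pixels), "world_to_cam" (4x4, takes a point from world to camera coordinates). Camera axes: x right, y up, looking along -z (the intrinsics and any distortion apply to the point x, -y, -z); pixel columns grow to the right and rows downward; lengths in m; the calibration is good to about 2 mm. A picture is of the moment at which its call begins. camera_model takes no time and is no camera call.
- workorder.hand_in(): hands the job in; it is judged then, once.
The state is a dict: "clock": time; "joint_pos": joint angles; "joint_velocities": joint speeds; "tau": joint torques, N m; "position": TCP position; "ee_rot": TCP orientation; "ft_force": force on the tool from outside, world axes, zero at the start; "torque": the same for the moment, N m; "grip_width": opening from 0.0 (shut) to 1.0 (fully open); "grasp_force": force on a finger pad.
Only numpy, scipy, OpenCV 4.12 (cv2) and the standard library are available. Lean on these libraries where they do the work, as an engineer would, in place of code of your own. Each camera call takes 0.05 s, during which the arm holds its last target. There are 200 camera calls.

## Working session

There is one attempt and no reset: what is moved stays moved. The work goes in short steps, Python scripts to look and compute and a tool call to move; the robot and the scene stay as the last step left them, time stands still between calls to the robot, and variables do not carry over. Pictures are saved under pics/ and viewed, at most 10 in all, crops included, and the job is handed in when it is done.

Besides the shell and the picture viewer there is one more tool, called as name([rows], argument=value, ...), one row to a line, values as JSON. jog_arm: Moves the arm, as the interface text tells. Its arguments: {"type":"object","properties":{"deltas":{"type":"array","items":{"type":"object","properties":{"gripper":{"type":"number"},"offset":{"type":"array","items":{"type":"number"}},"rotation":{"type":"array","items":{"type":"number"}}}}},"newtons":{"type":"number"}},"required":["deltas"]}

```bash
mkdir -p pics; cat > h.py <<'E'
import numpy as np, cv2
from workcell import manip, imaging, workorder
def ray(name,u,v):
    m=imaging.camera_model(name);K=np.array(m["camera_matrix"]);T=np.array(m["world_to_cam"])
    d=m.get("distortion",None)
    p=np.linalg.inv(K)@[u,v,1];p=np.array([p[0],-p[1],-p[2]])
    R=T[:3,:3];return -R.T@T[:3,3],R.T@p
def onz(name,u,v,z):
    o,d=ray(name,u,v);return o+d*(z-o[2])/d[2]
def proj(name,P):
    m=imaging.camera_model(name);K=np.array(m["camera_matrix"]);T=np.array(m["world_to_cam"])
    c=T[:3,:3]@P+T[:3,3];q=K@[c[0],-c[1],-c[2]];return q[:2]/q[2]
E
python3 - <<'E'
from h import *
for n in("scene","top"):
    cv2.imwrite(f"pics/{n}0.png",imaging.camera(n));m=imaging.camera_model(n);print(m)
    print(ray(n,320,200))
print(manip.get_obs(),manip.finger_overhang)
E
```

```text
{'camera_matrix': array([[368.05779987,   0.        , 311.17750074],
       [  0.        , 368.05779987, 196.89501259],
       [  0.        ,   0.        ,   1.        ]]), 'world_to_cam': array([[-0.84441454,  0.53564601, -0.00688738,  0.43759505],
       [-0.29381663, -0.45235758,  0.84204775,  0.07586033],
       [ 0.44792395,  0.71306099,  0.53935902, -0.99014223],
       [ 0.        ,  0.        ,  0.        ,  1.        ]])}
(array([0.83530907, 0.50595175, 0.47317801]), array([-0.46568625, -0.69640518, -0.54662775]))
{'camera_matrix': array([[514.09715981,   0.        , 310.0452029 ],
       [  0.        , 514.09715981, 195.26899399],
       [  0.        ,   0.        ,   1.        ]]), 'world_to_cam': array([[ 4.55571691e-04, -9.99892131e-01,  1.46805258e-02,
        -3.73201407e-03],
       [ 9.97396981e-01,  1.51286875e-03,  7.20900431e-02,
        -5.68954240e-01],
       [-7.21044765e-02,  1.46094699e-02,  9.97290082e-01,
        -9.83826859e-01],
       [ 0.00000000e+00,  0.00000000e+00,  0.00000000e+00,
         1.00000000e+00]])}
(array([0.49653662, 0.01150233, 1.02223149]), array([ 0.0629347 , -0.03398495, -0.99766923]))
{'clock': 0.1, 'joint_pos': array([ 1.09738566,  0.33282352, -0.06468652,  1.46084436,  0.02160709,
        1.34993188, -0.0884871 ]), 'joint_velocities': array([-0.00154909, -0.00225567,  0.00132082, -0.00220269,  0.00057039,
        0.00162299,  0.00095694]), 'tau': array([ 1.20570130e-03, -6.26743340e+01,  4.90916509e-02, -3.92431426e+01,
        1.63024350e-02,  6.88511878e-03, -6.51325581e-05]), 'position': array([ 0.27215507, -0.56227039,  0.24159239]), 'ee_rot': array([ 9.74701077e-01,  2.23511478e-01, -1.81038234e-04, -6.30277890e-04]), 'ft_force': array([ 0.67474814, -0.09231694,  0.38916624]), 'torque': array([-0.00197872, -0.02189807,  0.00213678]), 'grasp_force': 0.0, 'grip_width': 0.9985587262017136} 0.011
```

View pics/scene0.png

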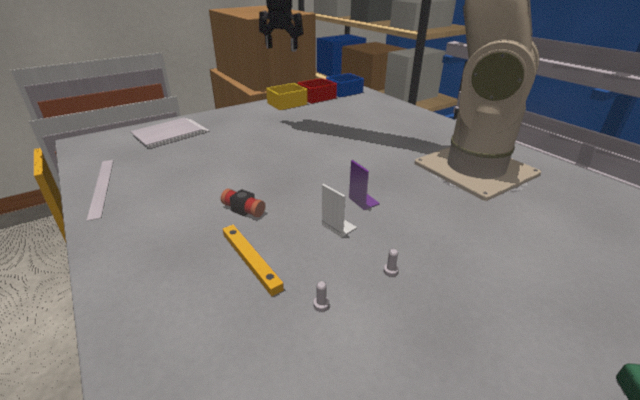

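View pics/top0.png

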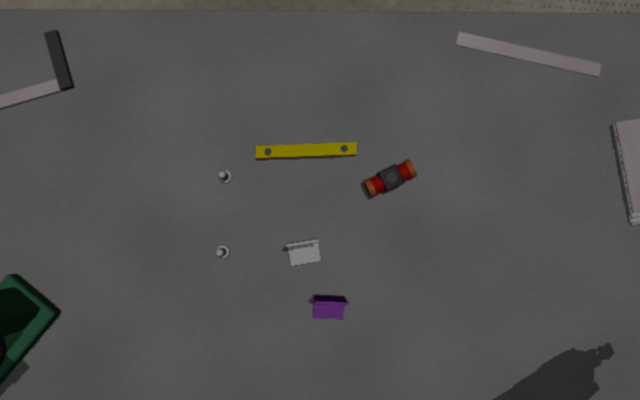

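The scene shows the silver coupon at top (303,252) / scene (335,210). The only real look-alike is the purple one at top (329,307) / scene (360,185); the pale strips (top 528,53 and 30,95) are flat and far off. I choose the silver one. The yellow bar is at top (306,151), the pins at (224,176) and (222,252), and the hammer at (389,178).

```bash
python3 - <<'E'
from h import *
t=cv2.imread("pics/top0.png");s=cv2.imread("pics/scene0.png")
a=cv2.resize(t[225:330,260:370],(600,573),interpolation=cv2.INTER_NEAREST)
cv2.imwrite("pics/crop_t.png",a)
b=cv2.resize(s[150:250,290:400],(600,545),interpolation=cv2.INTER_CUBIC);cv2.imwrite("pics/crop_s.png",b)
h=cv2.cvtColor(t,cv2.COLOR_BGR2HSV)
def big(m):
    c,_=cv2.findContours(m,0,1);return max(c,key=cv2.contourArea)
y=big(cv2.inRange(h,(20,120,80),(35,255,255)));bx=cv2.boxPoints(cv2.minAreaRect(y));print("bar",[(p.round(1).tolist(),onz("top",*p,.02)[:2].round(4).tolist()) for p in bx])
g=cv2.inRange(h,(0,0,125),(180,60,255));g[:225]=0;g[280:]=0;g[:,:260]=0;g[:,350:]=0
c=big(g);bx=cv2.boxPoints(cv2.minAreaRect(c));print("coupon",bx.round(1).tolist(),[onz("top",*p,.1)[:2].round(4).tolist() for p in bx],[onz("top",*p,.0)[:2].round(4).tolist() for p in bx])
E
```

```text
bar [([254.6999969482422, 145.39999389648438], [0.6672, 0.1056]), ([355.8999938964844, 141.5], [0.6755, -0.0937]), ([356.3999938964844, 153.89999389648438], [0.6507, -0.0945]), ([255.1999969482422, 157.8000030517578], [0.6425, 0.1045])]
coupon [[288.3999938964844, 247.8000030517578], [316.70001220703125, 242.6999969482422], [319.70001220703125, 259.29998779296875], [291.3999938964844, 264.5]] [[0.4691, 0.0365], [0.4783, -0.0139], [0.4487, -0.0193], [0.4396, 0.0311]] [[0.4661, 0.0393], [0.4763, -0.0166], [0.4435, -0.0226], [0.4335, 0.0332]]
```

View pics/crop_t.png

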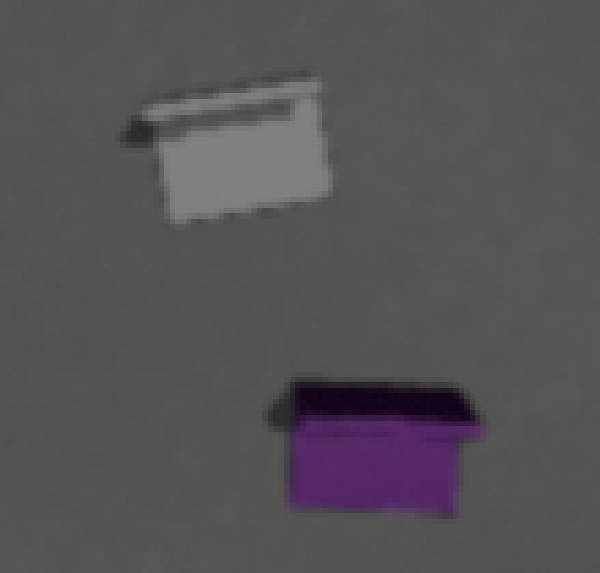

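View pics/crop_s.png

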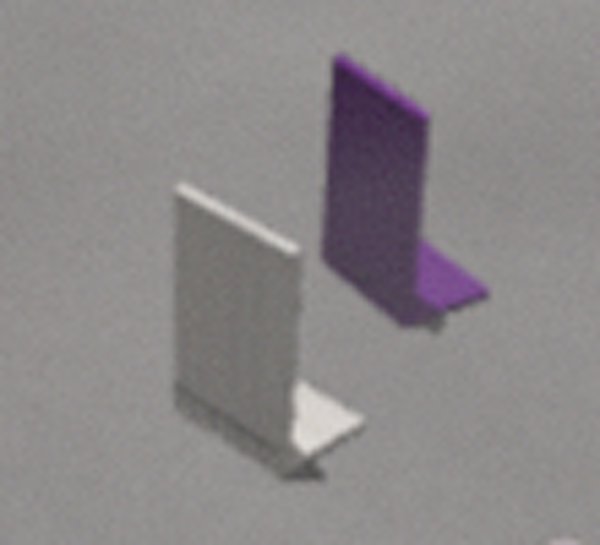

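The crops confirm the choice: the silver one is bare aluminium and stands on its short leg. Its top strip runs from crop (145,105) to (322,78) and its toe edge from (172,222) to (332,193). The purple one behind it has its bend at crop (290,382).

```bash
python3 - <<'E'
from h import *
f=lambda x,y,z:onz("top",260+x*110/600,225+y*105/573,z)[:2].round(4)
T1,T2=f(145,105,.1),f(322,78,.1);print("edge",T1,T2,(T1+T2)/2)
B1,B2=f(172,222,.003),f(332,193,.003);print("toe",B1,B2,(B1+B2)/2)
for a,b in((T1,T2),(B1,B2)):
    t=a-b;print("yaw",np.degrees(np.arctan2(-t[0],t[1])),np.linalg.norm(t))
print("purple bend",f(290,382,0),f(460,390,0),"top",f(290,425,.1),f(482,430,.1))
g=lambda x,y,z:onz("scene",290+x*110/600,150+y*100/545,z)[:2].round(4)
print("scene edge",g(176,190,.1),g(300,254,.1))
E
```

```text
edge [0.4755 0.0398] [ 0.4843 -0.0181] [0.4799  0.01085]
toe [0.4313 0.0329] [ 0.4416 -0.0248] [0.43645 0.00405]
yaw 8.642028804166113 0.05856492124130281
yaw 10.121234802212959 0.05861211478866805
purple bend [ 0.3738 -0.0097] [ 0.3709 -0.071 ] top [ 0.372  -0.0076] [ 0.3703 -0.0701]
scene edge [ 0.4833 -0.0127] [0.4715 0.0464]
```

jog_arm([
  {"gripper": 0.35, "offset": [0, 0, 0], "rotation": [0, 0, 8.15]},
  {"gripper": 0.35, "offset": [0, 0, 0], "rotation": [0, 0, 8.15]},
  {"gripper": 0.35, "offset": [0.0192, -0.0379, 0], "rotation": [0, 0, 0]},
  {"gripper": 0.35, "offset": [0.0192, -0.0379, 0], "rotation": [0, 0, 0]},
  {"gripper": 0.35, "offset": [0.0192, -0.0379, 0], "rotation": [0, 0, 0]},
  {"gripper": 0.35, "offset": [0.0192, -0.0379, 0], "rotation": [0, 0, 0]},
  {"gripper": 0.35, "offset": [0.0192, -0.0379, 0], "rotation": [0, 0, 0]},
  {"gripper": 0.35, "offset": [0.0192, -0.0379, 0], "rotation": [0, 0, 0]},
  {"gripper": 0.35, "offset": [0.0192, -0.0379, 0], "rotation": [0, 0, 0]},
  {"gripper": 0.35, "offset": [0.0192, -0.0379, 0], "rotation": [0, 0, 0]},
  {"gripper": 0.35, "offset": [0.0192, -0.0379, 0], "rotation": [0, 0, 0]},
  {"gripper": 0.35, "offset": [0.0192, -0.0379, 0], "rotation": [0, 0, 0]},
  {"gripper": 0.35, "offset": [0.0192, -0.0379, 0], "rotation": [0, 0, 0]},
  {"gripper": 0.35, "offset": [0.0192, -0.0379, 0], "rotation": [0, 0, 0]},
  {"gripper": 0.35, "offset": [0.0192, -0.0379, 0], "rotation": [0, 0, 0]},
  {"gripper": 0.35, "offset": [0.0192, -0.0379, 0], "rotation": [0, 0, 0]},
  {"gripper": 0.35, "offset": [0, 0, 0], "rotation": [0, 0, 0]},
  {"gripper": 0.35, "offset": [0, 0, 0], "rotation": [0, 0, 0]},
])

```text
clock: 1.9
position: [0.4495, 0.0059, 0.242]
ee_rot: [0.996, 0.084, -0.0, -0.0]
ft_force: [0.5, -0.7, 0.2]
grip_width: 0.348
grasp_force: 0.0
```

jog_arm([
  {"gripper": 0.35, "offset": [0, 0, 0.03]},
  {"gripper": 0.35, "offset": [0, 0, 0.03]},
  {"gripper": 0.35, "offset": [0, 0, 0.03]},
  {"gripper": 0.35, "offset": [0, 0, 0.03]},
  {"gripper": 0.35, "offset": [0, 0, 0.022]},
  {"gripper": 0.35, "offset": [0, 0, 0.02]},
  {"gripper": 0.35, "offset": [0, 0, 0]},
  {"gripper": 0.35, "offset": [0, 0, 0]},
])

```text
schema error: expected keys gripper, offset, rotation
```

```bash
python3 - <<'E'
from h import *
s=imaging.camera("scene");print(manip.get_obs()["position"])
cv2.imwrite("pics/s1.png",cv2.resize(s[100:270,230:430],(800,680)[:2] if 0 else (700,595),interpolation=cv2.INTER_CUBIC))
E
```

```text
[0.44931927 0.00480235 0.24199702]
```

View pics/s1.png

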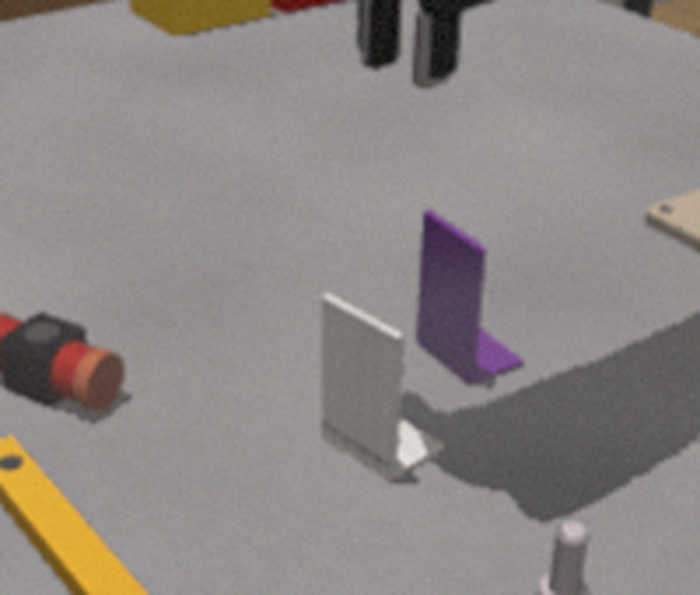

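The call was refused, so the gripper is still above and behind the coupon (fingers at crop (380,60) and (435,75)). The coupon is untouched at (360,380). I'll repeat the descent with all three keys.

jog_arm([
  {"gripper": 0.35, "offset": [0, 0, 0.03], "rotation": [0, 0, 0]},
  {"gripper": 0.35, "offset": [0, 0, 0.03], "rotation": [0, 0, 0]},
  {"gripper": 0.35, "offset": [0, 0, 0.03], "rotation": [0, 0, 0]},
  {"gripper": 0.35, "offset": [0, 0, 0.03], "rotation": [0, 0, 0]},
  {"gripper": 0.35, "offset": [0, 0, 0.022], "rotation": [0, 0, 0]},
  {"gripper": 0.35, "offset": [0, 0, 0.02], "rotation": [0, 0, 0]},
  {"gripper": 0.35, "offset": [0, 0, 0], "rotation": [0, 0, 0]},
  {"gripper": 0.35, "offset": [0, 0, 0], "rotation": [0, 0, 0]},
])

```text
clock: 2.75
position: [0.4495, 0.0044, 0.0806]
ee_rot: [0.997, 0.082, -0.0, 0.0]
ft_force: [0.1, 0.6, -0.1]
grip_width: 0.351
grasp_force: 0.0
```

```bash
python3 - <<'E'
from h import *
s=imaging.camera("scene");print(manip.get_obs()["position"])
cv2.imwrite("pics/s2.png",cv2.resize(s[130:270,250:410],(680,595),interpolation=cv2.INTER_CUBIC))
E
```

```text
[0.45004222 0.00453881 0.081212  ]
```

View pics/s2.png

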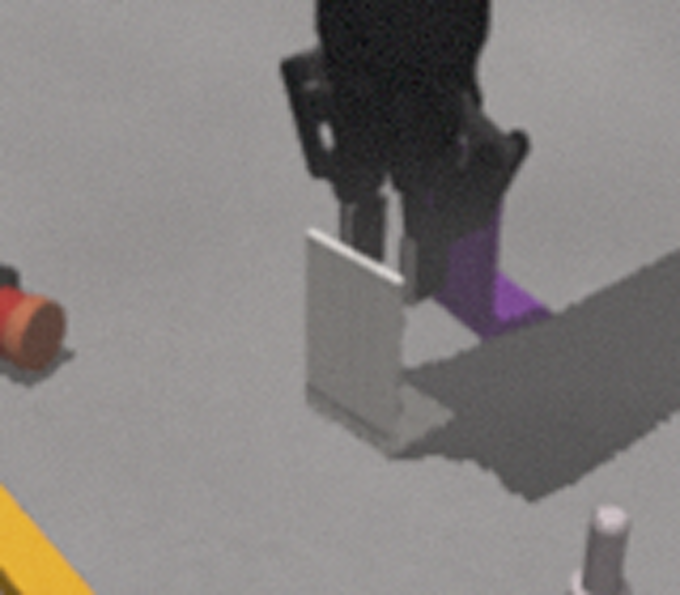

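The fingers (crop 370,250 and 425,270) straddle the coupon's width behind its inner face, well clear of the purple one. Now the tipping push.

jog_arm([
  {"gripper": 0.35, "offset": [0.004, 0, 0], "rotation": [0, 0, 0]},
  {"gripper": 0.35, "offset": [0.004, 0, 0], "rotation": [0, 0, 0]},
  {"gripper": 0.35, "offset": [0.004, 0, 0], "rotation": [0, 0, 0]},
  {"gripper": 0.35, "offset": [0.004, 0, 0], "rotation": [0, 0, 0]},
  {"gripper": 0.35, "offset": [0.004, 0, 0], "rotation": [0, 0, 0]},
  {"gripper": 0.35, "offset": [0.004, 0, 0], "rotation": [0, 0, 0]},
  {"gripper": 0.35, "offset": [0.004, 0, 0], "rotation": [0, 0, 0]},
  {"gripper": 0.35, "offset": [0.004, 0, 0], "rotation": [0, 0, 0]},
  {"gripper": 0.35, "offset": [0.004, 0, 0], "rotation": [0, 0, 0]},
  {"gripper": 0.35, "offset": [0.004, 0, 0], "rotation": [0, 0, 0]},
  {"gripper": 0.35, "offset": [0.004, 0, 0], "rotation": [0, 0, 0]},
  {"gripper": 0.35, "offset": [0, 0, 0], "rotation": [0, 0, 0]},
  {"gripper": 0.35, "offset": [0, 0, 0], "rotation": [0, 0, 0]},
  {"gripper": 0.35, "offset": [0, 0, 0], "rotation": [0, 0, 0]},
])

```text
clock: 4.2
position: [0.4928, 0.0124, 0.0803]
ee_rot: [0.997, 0.083, -0.0, 0.0]
ft_force: [-0.2, 0.2, 0.9]
grip_width: 0.353
grasp_force: 0.0
```

```bash
python3 - <<'E'
from h import *
s=imaging.camera("scene")
cv2.imwrite("pics/s3.png",cv2.resize(s[130:270,250:410],(680,595),interpolation=cv2.INTER_CUBIC))
E
```

```text
(no output)
```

View pics/s3.png

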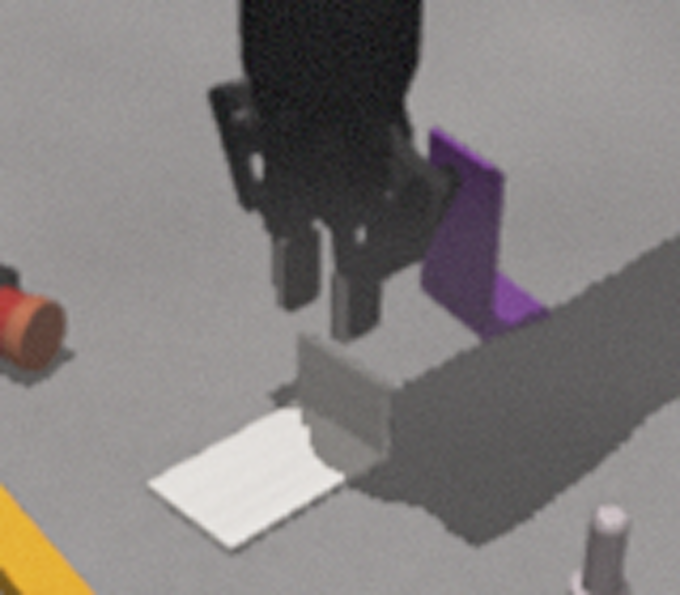

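Tipped: the long leg lies flat (free edge at crop (150,487)–(232,550)) and the short leg stands up at (345,400). Next I work out its pose.

```bash
python3 - <<'E'
from h import *
g=lambda x,y,z:onz("scene",250+x*160/680,130+y*140/595,z)[:2].round(4)
a,b=g(150,485,.005),g(232,547,.005);m=(a+b)/2;t=b-a;yaw=np.arctan2(-t[0],t[1])
print(a,b,m,np.degrees(yaw),np.linalg.norm(t));n=np.array([np.cos(yaw),np.sin(yaw)]);print("bend",m-.1*n)
print("toe",g(298,333,.045),g(390,388,.045))
y=np.radians(2.4);N=np.array([np.cos(y),np.sin(y)]);print("gap",(np.array([.6466,.005])-a)@N,(np.array([.6466,.005])-b)@N)
E
```

```text
[0.5814 0.0046] [0.5715 0.0611] [0.57645 0.03285] 9.938544433074485 0.05736078800016611
bend [0.47795066 0.01559082]
toe [ 0.4877 -0.0132] [0.4769 0.047 ]
gap 0.06515955878393717 0.07268490036621611
```

jog_arm([
  {"gripper": 0.35, "offset": [-0.015, 0, 0], "rotation": [0, 0, 0]},
  {"gripper": 0.35, "offset": [-0.015, 0, 0], "rotation": [0, 0, 0]},
  {"gripper": 0.35, "offset": [-0.015, -0.007, 0], "rotation": [0, 0, 0]},
  {"gripper": 0.35, "offset": [0, 0, 0], "rotation": [0, 0, 0]},
  {"gripper": 0.35, "offset": [0, 0, 0.018], "rotation": [0, 0, 0]},
  {"gripper": 0.35, "offset": [0, 0, 0.018], "rotation": [0, 0, 0]},
  {"gripper": 0.35, "offset": [0, 0, 0.018], "rotation": [0, 0, 0]},
  {"gripper": 0.35, "offset": [0.004, 0, 0], "rotation": [0, 0, 0]},
  {"gripper": 0.35, "offset": [0.004, 0, 0], "rotation": [0, 0, 0]},
  {"gripper": 0.35, "offset": [0.004, 0, 0], "rotation": [0, 0, 0]},
  {"gripper": 0.35, "offset": [0.004, 0, 0], "rotation": [0, 0, 0]},
  {"gripper": 0.35, "offset": [0.004, 0, 0], "rotation": [0, 0, 0]},
  {"gripper": 0.35, "offset": [0.004, 0, 0], "rotation": [0, 0, 0]},
  {"gripper": 0.35, "offset": [0, 0, 0], "rotation": [0, 0, 0]},
])

```text
clock: 5.65
position: [0.4717, 0.016, 0.0265]
ee_rot: [0.997, 0.083, 0.0, -0.0]
ft_force: [0.8, 0.1, 0.3]
grip_width: 0.349
grasp_force: 0.0
```

jog_arm([
  {"gripper": 0.35, "offset": [0.004, 0, 0], "rotation": [0, 0, 0.6]},
  {"gripper": 0.35, "offset": [0.004, 0, 0], "rotation": [0, 0, 0.6]},
  {"gripper": 0.35, "offset": [0.004, 0, 0], "rotation": [0, 0, 0.6]},
  {"gripper": 0.35, "offset": [0.004, 0, 0], "rotation": [0, 0, 0.6]},
  {"gripper": 0.35, "offset": [0.004, 0, 0], "rotation": [0, 0, 0.6]},
  {"gripper": 0.35, "offset": [0.004, 0, 0], "rotation": [0, 0, 0.6]},
  {"gripper": 0.35, "offset": [0.004, 0, 0], "rotation": [0, 0, 0.6]},
  {"gripper": 0.35, "offset": [0.004, 0, 0], "rotation": [0, 0, 0.6]},
  {"gripper": 0.35, "offset": [0.004, 0, 0], "rotation": [0, 0, 0.6]},
  {"gripper": 0.35, "offset": [0.004, 0, 0], "rotation": [0, 0, 0.6]},
  {"gripper": 0.35, "offset": [0.004, 0, 0], "rotation": [0, 0, 0.6]},
  {"gripper": 0.35, "offset": [0.004, 0, 0], "rotation": [0, 0, 0.5]},
  {"gripper": 0.35, "offset": [0, 0, 0], "rotation": [0, 0, 0]},
])

```text
clock: 6.95
position: [0.5194, 0.0212, 0.0264]
ee_rot: [1.0, 0.021, 0.0, -0.0]
ft_force: [-0.5, 0.3, 0.1]
grip_width: 0.348
grasp_force: 0.0
```

```bash
python3 - <<'E'
from h import *
s=imaging.camera("scene");t=imaging.camera("top")
cv2.imwrite("pics/s4.png",cv2.resize(s[160:300,210:370],(680,595),interpolation=cv2.INTER_CUBIC))
E
```

```text
(no output)
```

View pics/s4.png

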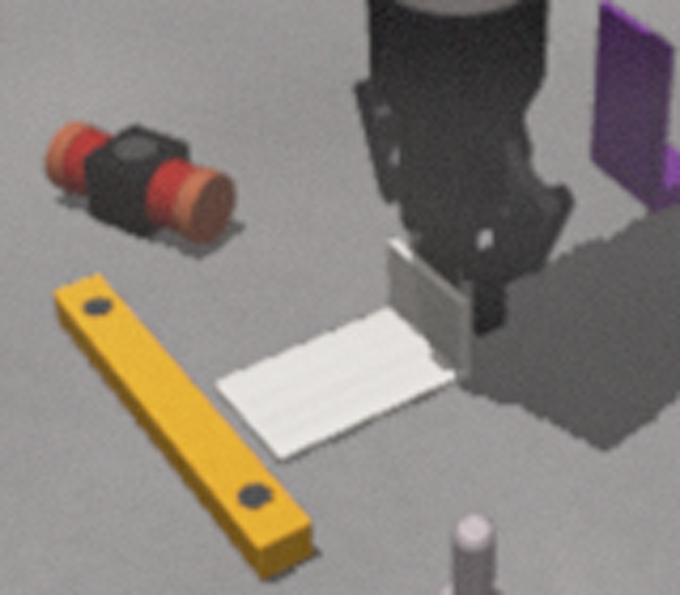

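The coupon is now nearly parallel to the bar (free edge at crop (218,384)–(282,461)), with about 15 mm left to go. Pins and hammer are untouched.

jog_arm([
  {"gripper": 0.35, "offset": [0.003, 0, 0], "rotation": [0, 0, 0]},
  {"gripper": 0.35, "offset": [0.003, 0, 0], "rotation": [0, 0, 0]},
  {"gripper": 0.35, "offset": [0.003, 0, 0], "rotation": [0, 0, 0]},
  {"gripper": 0.35, "offset": [0.002, 0, 0], "rotation": [0, 0, 0]},
  {"gripper": 0.35, "offset": [0.001, 0, 0], "rotation": [0, 0, 0]},
  {"gripper": 0.35, "offset": [0, 0, 0], "rotation": [0, 0, 0]},
])

```text
clock: 7.65
position: [0.531, 0.0217, 0.0263]
ee_rot: [1.0, 0.021, 0.0, -0.0]
ft_force: [-0.3, 0.4, -0.2]
grip_width: 0.35
grasp_force: 0.0
```

jog_arm([
  {"gripper": 0.35, "offset": [0.001, 0, 0], "rotation": [0, 0, 0]},
  {"gripper": 0.35, "offset": [0.001, 0, 0], "rotation": [0, 0, 0]},
  {"gripper": 0.35, "offset": [0, 0, 0], "rotation": [0, 0, 0]},
])

```text
clock: 7.95
position: [0.5329, 0.0217, 0.0263]
ee_rot: [1.0, 0.021, 0.0, 0.0]
ft_force: [-0.3, 0.4, 0.0]
grip_width: 0.35
grasp_force: 0.0
```

```bash
cat > gap.py <<'E'
from h import *
s=imaging.camera("scene");o=manip.get_obs();print(o["position"],o["ft_force"])
h=cv2.cvtColor(s,cv2.COLOR_BGR2HSV)
w=cv2.inRange(h,(0,0,185),(180,50,255));w[:200]=0;w[290:]=0;w[:,:225]=0;w[:,345:]=0
c=max(cv2.findContours(w,0,1)[0],key=cv2.contourArea);p=cv2.approxPolyDP(c,3,True)[:,0]
N=np.array([np.cos(np.radians(2.4)),np.sin(np.radians(2.4))])
for q in p:
    P=onz("scene",*q,.005)[:2];print(q,P.round(4),"gap",((np.array([.6466,.005])-P)@N).round(4))
import sys;cv2.imwrite(sys.argv[1],cv2.resize(s[190:300,220:340],(648,594),interpolation=cv2.INTER_CUBIC))
E
python3 gap.py pics/s5.png
```

```text
[0.53291096 0.02170756 0.02634379] [-0.67018597  0.11622385  0.16323812]
[310 250] [0.5499 0.0458] gap 0.0949
[293 235] [ 0.5543 -0.0119] gap 0.0929
[257 251] [ 0.637 -0.007] gap 0.0101
[272 269] [0.6354 0.0525] gap 0.0092
```

jog_arm([
  {"gripper": 0.35, "offset": [0.001, 0, 0], "rotation": [0, 0, 0]},
  {"gripper": 0.35, "offset": [0.001, 0, 0], "rotation": [0, 0, 0]},
  {"gripper": 0.35, "offset": [0.001, 0, 0], "rotation": [0, 0, 0]},
  {"gripper": 0.35, "offset": [0, 0, 0], "rotation": [0, 0, 0]},
])

```text
clock: 8.4
position: [0.5339, 0.0217, 0.0259]
ee_rot: [1.0, 0.021, -0.002, 0.0]
ft_force: [-10.1, -1.4, 7.5]
grip_width: 0.349
grasp_force: 5.0
```

jog_arm([
  {"gripper": 0.35, "offset": [0.001, 0, 0], "rotation": [0, 0, 0]},
  {"gripper": 0.35, "offset": [0.001, 0, 0], "rotation": [0, 0, 0]},
  {"gripper": 0.35, "offset": [0, 0, 0], "rotation": [0, 0, 0]},
])

```text
clock: 8.7
position: [0.5339, 0.0217, 0.0254]
ee_rot: [1.0, 0.021, -0.004, 0.001]
ft_force: [-18.5, -1.0, 12.5]
grip_width: 0.353
grasp_force: 9.5
```

Firm contact with the bar at TCP x = 0.534 (18 N). I'll retreat and look.

jog_arm([
  {"gripper": 0.35, "offset": [-0.002, 0, 0], "rotation": [0, 0, 0]},
  {"gripper": 0.35, "offset": [-0.003, 0, 0], "rotation": [0, 0, 0]},
  {"gripper": 0.35, "offset": [-0.005, 0, 0], "rotation": [0, 0, 0]},
  {"gripper": 0.35, "offset": [-0.015, 0, 0], "rotation": [0, 0, 0]},
  {"gripper": 0.35, "offset": [-0.03, 0, 0], "rotation": [0, 0, 0]},
  {"gripper": 0.35, "offset": [0, 0, -0.03], "rotation": [0, 0, 0]},
  {"gripper": 0.35, "offset": [0, 0, -0.04], "rotation": [0, 0, 0]},
  {"gripper": 0.35, "offset": [0, 0, -0.04], "rotation": [0, 0, 0]},
  {"gripper": 0.35, "offset": [0, 0, -0.04], "rotation": [0, 0, 0]},
  {"gripper": 0.35, "offset": [0, 0, 0], "rotation": [0, 0, 0]},
])

```text
clock: 9.7
position: [0.4857, 0.02, 0.1817]
ee_rot: [1.0, 0.021, 0.005, 0.001]
ft_force: [0.9, 0.4, -0.2]
grip_width: 0.355
grasp_force: 0.0
```

```bash
python3 gap.py pics/s6.png
```

```text
[0.48441125 0.01965664 0.17891404] [-0.1421592  -0.24117845 -0.41450728]
[311 250] [0.5483 0.0468] gap 0.0965
[294 235] [ 0.5526 -0.0108] gap 0.0945
[257 251] [ 0.637 -0.007] gap 0.0101
[272 269] [0.6354 0.0525] gap 0.0092
```

View pics/s6.png

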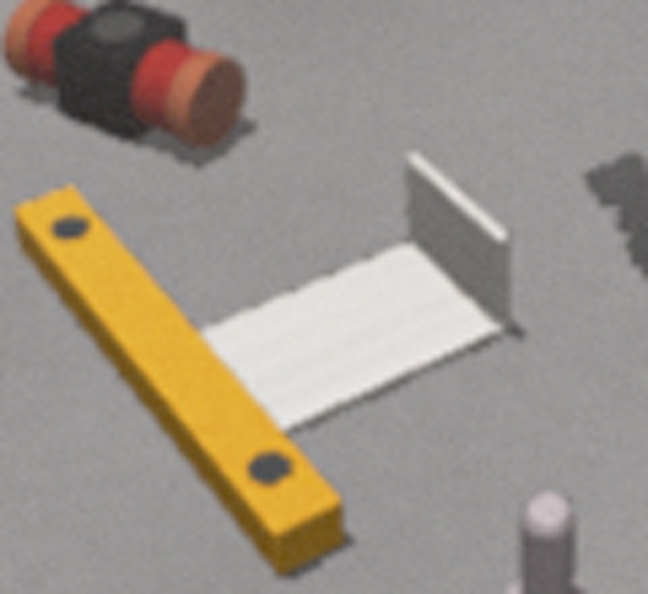

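The bar's top hides the foot of its face in this view, so the coupon's last few millimetres (crop (205,330)–(285,430)) can't be seen here. I'll check from the top camera.

```bash
python3 - <<'E'
from h import *
t=imaging.camera("top");cv2.imwrite("pics/t6.png",cv2.resize(t[135:235,245:365],(720,600),interpolation=cv2.INTER_CUBIC))
h=cv2.cvtColor(t,cv2.COLOR_BGR2HSV)
w=cv2.inRange(h,(0,0,125),(180,60,255));w[:140]=0;w[225:]=0;w[:,:265]=0;w[:,:255]=0;w[:,350:]=0
c=max(cv2.findContours(w,0,1)[0],key=cv2.contourArea);p=cv2.approxPolyDP(c,2,True)[:,0];print(p.tolist(),[onz("top",*q,.005)[:2].round(4).tolist() for q in p])
f=[]
for X in range(int(c[:,0,0].min())+3,int(c[:,0,0].max())-2): f.append((X,c[c[:,0,0]==X][:,0,1].min()))
f=np.array(f);print("coupon edge slope deg",np.degrees(np.arctan(np.polyfit(f[:,0],f[:,1],1)[0])))
y=cv2.inRange(h,(20,120,60),(35,255,255))
e=np.array([(X,np.nonzero(y[:,X])[0].max()) for X in range(260,352)]);k=np.polyfit(e[:,0],e[:,1],1);print("bar slope",np.degrees(np.arctan(k[0])));print("px gap",(f[:,1]-np.polyval(k,f[:,0])).round(1))
E
```

```text
[[311, 159], [284, 160], [286, 199], [312, 194]] [[0.6426, -0.0053], [0.6405, 0.0485], [0.5626, 0.0443], [0.5726, -0.0073]]
coupon edge slope deg -3.505833882076326
bar slope -1.9071530426463221
px gap [3.4 3.4 3.4 3.5 3.5 3.5 3.6 3.6 2.6 3.7 2.7 2.7 2.8 2.8 2.8 2.9 2.9 2.9
 3.  3.  3.  3.1 3.1]
```

View pics/t6.png

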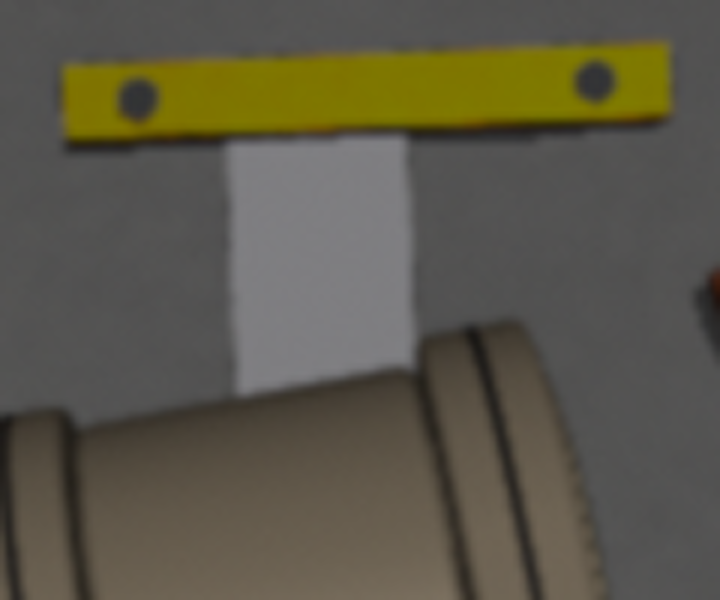

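The top view shows the free edge flush with the bar across its whole width (crop (225,143)–(408,135)). There is no dark gap, the sides are square to the bar, and the gripper is clear.

```bash
python3 -c "
from workcell import workorder
print(workorder.hand_in())"
```

```text
the job is handed in; nothing more can be done
None
```

I tipped the coupon over its bend and slid it against the yellow stop bar by pushing only, then handed the job in after about 10 s; in the last pictures its free edge sits flush and square with its whole width on the bar, the gripper is clear, and I saw no sign that the pins or hammer head had moved.

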